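# Load the lens case into the bench bay behind its gravity catch

### The job

Put the small flat lens case into the open mouth of the metal holding bay with its long sides across the lane, then slide it along the lane so that its own front edge lifts the hinged catch and the catch drops shut behind it. Leave it lying flat between the catch and the end stops, let go, do not touch the catch with the gripper, and leave the plug adapter and the power brick where they are.

Things in the scene. Friction and masses are not known exactly. Their poses are not given: they have to be found in the camera images.
- case_center (a point): Centre (half-way up) of the lens case: closed dark grey flat case with a pale label on top, 50 (its x) x 64 (its y) x 24 mm high, 50 g, lying flat on the bench, z up. Either way round is equally good: it goes into the bay with its x axis along the lane, gripped across its 50 mm, one finger ahead of it and one behind it along the lane.
- adapter_center (a point): Centre of the plug adapter, a bystander: black block 46 x 58 x 40 mm high, taller than the lens case. Leave alone.
- brick_center (a point): Centre of the power brick, a bystander: black, long, 52 (x) x 119 (y) x 32 mm high. Leave alone.
- bay: Holding bay fixed to the bench; origin under the centre of its aluminium plate, 190 (x) x 124 (y) x 6 mm thick; axes as the seat, which lies 45 mm ahead (+x). On it grey guide rails 14 mm high leave a lane 74 mm wide, flaring to about 100 mm at the open mouth (-x end), and two grey end stops 24 mm high close the far end. Nothing on it is over 40 mm above the bench (60 mm while the catch rides on the case).
- seat (a point): Where the centre of the seated lens case belongs in the bay, 18 mm above the bench. x along the lane, inward from mouth to end stops; y to the left across it; z up. The two end stops' faces lie 31 mm ahead (+x), 23 to 37 mm either side of the middle; the 46 mm gap between them is free for a finger. The catch's upright face stands 31 mm behind (-x): 12 mm of play for the case.
- mouth (a point): Middle of the lane 95 mm behind (-x) the seat, 18 mm above the bench, same axes: the centre of a lens case lying on the plate in the flared mouth, just clear of the catch's slope. From here it is slid along +x to the seat.
- catch (a joint): Gravity catch angle, rad: 0 = down on its rest (as at the start), grows as it lifts, at most 0.6, about 0.2 while riding on the case. A 50 g dark steel arm along the lane's left (+y) side, hinged by the left end stop; a folded tongue at its free end reaches over the lane's left edge, from 23 mm left of the middle outward. No spring: it falls by its weight; lifting it takes under 3 N of push.
- catch_lip (a point): Lowest edge of the catch's tongue, 17 mm above the bench when down (11 mm above the lane). From it a slope rises at about 32 degrees toward the mouth, starting 33 mm before it at about 38 mm above the bench; the inner side is upright.
Things that resemble listed ones, but are neither listed nor needed, are in the scene too. What is shaped like the part that bears case_center but red is not meant.

How it is judged (in metres and radians):
On the way:
1. the lens case, lying low in the lane, has slid under the catch and lifted it (value of joint catch above 0.08 rad and z of case_center in the frame of seat below 0.012 m and x of case_center in the frame of seat between -0.085 and 0.006 m and y of case_center in the frame of seat between -0.012 and 0.012 m), for 0.1 s.
At the end, for the whole second after the job is handed in: The lens case lies flat and still in the bay between catch and end stops: centre within 12 mm of the seat along and across the lane and 6 mm in height, long sides across the lane within about 11 degrees, and the catch has dropped behind it (below 0.05 rad) (x of case_center in the frame of seat between -0.012 and 0.012 m and y of case_center in the frame of seat between -0.012 and 0.012 m and z of case_center in the frame of seat between -0.006 and 0.006 m and angle between case_center's own z axis and vertical below 0.12 rad and angle between the x axis of case_center and the x axis of seat, either way round below 0.2 rad and value of joint catch below 0.05 rad and linear speed of lens_case below 0.02 m/s); the robot touches nothing.
It fails at once if the gripper pushes on the catch (over 1.5 N) (contact force between the arm and catch above 1.5 N).
It fails at once if the gripper's fingers push on the catch (over 1.5 N) (contact force between the fingers and catch above 1.5 N).
It fails at once if the plug adapter is moved more than 30 mm (distance of adapter_center from where it was at the start of the episode above 0.03 m).
It fails at once if the power brick is moved more than 30 mm (distance of brick_center from where it was at the start of the episode above 0.03 m).
It also fails if it takes over 42 s, if anything falls off the work surface, if the arm or the gripper's body presses on something with over 40 N, if the wrist force passes 120 N, or if a joint passes its speed limit or range.

### The arm

A 6-joint arm with a two-finger parallel gripper is mounted at the origin on a cart in front of the work surface, level with it; the furniture and walls round the work are solid. World frame = base frame: x ahead of the robot, y to its left, z up, the work surface at z = 0. Lengths are in mm, angles in rad, forces in N, time in s.
With the tool pointing down it reaches from about 275 to 750 mm from the base axis. Payload 10.2 kg.
Tool frame: the origin (TCP) lies midway between the tips of the shut fingers; the grasp point (between the pads) lies 19 mm behind it (ctrl.pinch_z is the distance from the TCP to the grasp point, in mm); x points along the fingers, z is the direction in which the jaws open and shut, and the axes are right-handed (so a half turn about x gives the same grasp; the last joint's range is limited). The gripper opens to 85 mm and grips with 20 to 120 N. Pads are 22 mm wide; open, the fingers measure 114 mm over their backs; the gripper's body (76 mm by 85 mm) begins 54 mm behind the grasp point. The pads swing forward as they close: fully open they stand 13 mm farther back than shut.
Start: joints at [1.06, 0.313, 1.498, -0, 1.331, -0.223], TCP at [149.03, 503.409, 210.294] pointing down, gripper open.
Joint ranges: [-2.94, 2.94], [-0.97, 2.17], [0.19, 2.56], [-1.23, 4.37], [0.02, 3.11], [-2.88, 2.88]. Speed limits (rad/s): [2.39, 2.39, 3.01, 3.14, 3.14, 3.14].

### API

Orientations are given as a unit quaternion [w, x, y, z].
In Python, from rig import ctrl, capture, workorder, nets gives the robot as it stands. The module is installed in compiled form; this text tells all that it offers.
- The arm moves only by the tool send_rows, never from a script. Its argument "rows" is text: rows parted by semicolons, each of 5 numbers parted by spaces: the opening, from 0 (shut) to 1 (fully open), then the shift along the tool's x, y, z in cm, then the turn about the tool's x in units of 5 degrees (1.0 is 5 degrees). In form: grip x y z yaw; .... A call has 1 to 12 rows; each row is the pose to reach, as a shift and turn from the pose commanded when the call began, along the tool's axes at that moment; what a row does not reach only later rows make up. A row lasts 1/10 s, in which the tool goes at most 50 mm and 8.59 degrees, less where a joint would pass 70% of its speed; a pose out of reach is approached as far as the arm can. A call with a gripper value outside its range is refused whole. The fingers move at their own pace and stop on an object; "grip_force" is the grip in N (left out, the last holds). Time passes only in rows, so rows that repeat a pose let the fingers close. It gives the time, the measured TCP pose, the force and the opening at its end, in the units of the state.
- ctrl.sense(): the state, without advancing time (a new reading comes with each control period).
- capture(name): name is "scene" or "top" or "wrist"; returns a dict with "pixels" (384x512x3 uint8, red, green, blue), "intrinsics" (3x3 intrinsics, pixels), "view" (4x4, takes a point from world to camera coordinates); the wrist camera has in their place "mount" (4x4, takes a point from camera to tool coordinates, whose origin is the TCP and whose axes are the tool frame's). Camera axes: x right, y down, z forward; pixel columns grow to the right and rows downward; lengths in mm; the calibration is good to about 2 mm. The wrist camera is an equidistant fisheye: a pixel r from the principal point sees the ray r / f radians off the axis. A picture is of the moment at which its call begins: read the wrist's pose just before it. There is no depth.
- workorder.finish_job(): hands the job in, once; it reports no verdict.
Trained networks look in a picture, given as the dict that the camera call returned (one of the last four; its "shot" number tells which), for a name from the list of things; names that differ only in an ending like _2 or _b are one class to them, and where a whole thing is asked for, a point or a joint stands for the part that bears it (a point fixed in the world has none). Each returns a list of dicts, best first, with "confidence" (0 to 1); they miss things now and then, are a little off and sometimes report something else, mostly with a low value. They report only what shows in the picture. A call takes as long as a camera call. They do not tell look-alikes from the thing itself.
- nets.boxes_of(picture, target): "location" ([x, y, z] in mm, in world coordinates, good to about 4 mm: the middle of the surface that is visible of it).
- nets.spot_point(picture, target): "location" ([x, y, z] in mm, in world coordinates, good to about 4 mm: a listed point, or the origin of a listed thing).
The state is a dict: "time_s": time; "joints": joint angles; "dq": joint speeds; "tau": joint torques, N m; "eef_pos": TCP position; "ee_rot": TCP orientation; "force": force on the tool from outside, world axes, zero at the start; "wrist_torque": the same for the moment, N m; "grip_width": opening from 0.0 (shut) to 1.0 (fully open).
Only numpy, scipy, OpenCV 4.12 (cv2) and the standard library are available. Lean on these libraries where they do the work, as an engineer would, in place of code of your own. Each camera call takes 0.05 s, during which the arm holds its last target.

## Working session

There is one attempt and no reset: what is moved stays moved. The work goes in short steps, Python scripts to look and compute and a tool call to move; the robot and the scene stay as the last step left them, time stands still between calls to the robot, and variables do not carry over. Pictures are saved under pics/ and viewed, and the job is handed in when it is done.

Besides the shell and the picture viewer there is one more tool, called after "Call:" as a command line: name --argument value ..., lists and objects as JSON in quotes. send_rows: Moves the arm, as the interface text tells. Its arguments: {"type":"object","properties":{"rows":{"type":"string"},"grip_force":{"type":"number"}},"required":["rows"]}

```bash
mkdir -p pics; ls; python3 - <<'E'
from rig import ctrl,capture,nets
import cv2,numpy as np
s=ctrl.sense();print(s['time_s'],s['eef_pos'],s['ee_rot'],ctrl.pinch_z)
for n in ['scene','top']:
    p=capture(n);cv2.imwrite(f'pics/{n}0.png',p['pixels'][:,:,::-1])
    for t in ['case_center','adapter_center','brick_center','bay','seat','mouth','catch_lip']:
        for f in (nets.spot_point,nets.boxes_of):
            try:
                r=f(p,t)
            except Exception as e:
                print(n,t,f.__name__,'err',e);continue
            print(n,t,f.__name__,[(np.round(q['location']).tolist(),round(q['confidence'],2)) for q in r])
print(ctrl.sense()['time_s'])
E
```

```text
pics
0.0 [148.88071179 503.14912114 209.72647329] [ 0.56610231 -0.42332292  0.56695257  0.42295468] 18.700000000000003
scene case_center call [([408.0, 290.0, 12.0], 0.95), ([415.0, 691.0, 12.0], 0.91), ([441.0, 171.0, 11.0], 0.64)]
scene case_center call [([401.0, 277.0, 26.0], 0.85), ([411.0, 675.0, 26.0], 0.68), ([436.0, 163.0, 24.0], 0.57)]
scene adapter_center call [([489.0, 426.0, 23.0], 0.95)]
scene adapter_center call [([479.0, 408.0, 38.0], 0.77)]
scene brick_center call [([558.0, 288.0, 15.0], 0.67)]
scene brick_center call [([550.0, 272.0, 33.0], 0.77), ([492.0, 68.0, 27.0], 0.62)]
scene bay call [([485.0, 23.0, 1.0], 0.87)]
scene bay call [([474.0, 16.0, 4.0], 0.81), ([402.0, 279.0, 26.0], 0.64)]
scene seat call [([530.0, 27.0, 18.0], 0.93)]
scene seat call []
scene mouth call [([441.0, 17.0, 16.0], 0.9)]
scene mouth call [([475.0, 22.0, 6.0], 0.63)]
scene catch_lip call [([491.0, 60.0, 14.0], 0.81)]
scene catch_lip call [([491.0, 65.0, 30.0], 0.66)]
top case_center call [([405.0, 290.0, 15.0], 0.92), ([441.0, 172.0, 11.0], 0.73), ([415.0, 692.0, 10.0], 0.73)]
top case_ce
[... 183 characters left out ...]
([493.0, 430.0, 18.0], 0.74), ([406.0, 290.0, 12.0], 0.49), ([435.0, 14.0, 21.0], 0.31)]
top adapter_center call [([490.0, 428.0, 38.0], 0.81)]
top brick_center call [([559.0, 289.0, 14.0], 0.76)]
top brick_center call [([558.0, 286.0, 31.0], 0.93), ([486.0, 427.0, 38.0], 0.44)]
top bay call [([482.0, 23.0, -3.0], 0.57)]
top bay call [([480.0, 25.0, 4.0], 0.88)]
top seat call [([531.0, 34.0, 19.0], 0.79)]
top seat call [([481.0, 28.0, 8.0], 0.71)]
top mouth call [([435.0, 17.0, 20.0], 0.63)]
top mouth call [([480.0, 23.0, 8.0], 0.58), ([555.0, 287.0, 28.0], 0.32)]
top catch_lip call [([493.0, 65.0, 12.0], 0.66)]
top catch_lip call [([479.0, 25.0, 6.0], 0.59), ([486.0, 75.0, 33.0], 0.48)]
1.5
```

View pics/scene0.png

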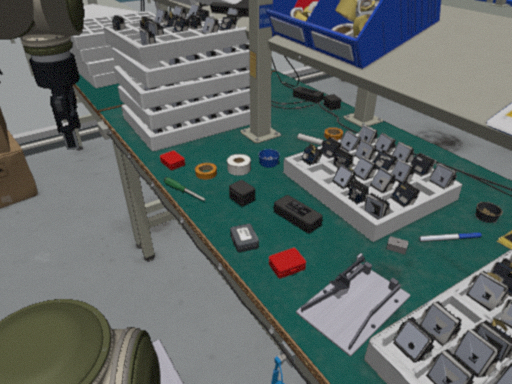

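View pics/top0.png

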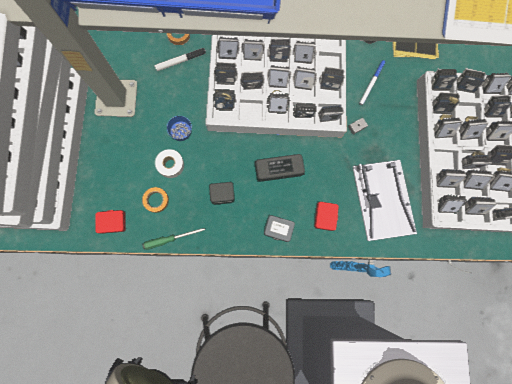

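The scene picture shows the grey case with its label at about (245,236). Red look-alikes are at (288,262) and (173,160), and the bay is at about (355,300). In the top view the case is at (280,228) and the bay at (385,200). Next I'll measure orientations.

```bash
cat > h.py <<'E'
import numpy as np,cv2
def ray_plane(p,uv,z):
    K=np.array(p['intrinsics']);V=np.array(p['view']);R=V[:3,:3];t=V[:3,3]
    d=R.T@(np.linalg.inv(K)@np.array([uv[0],uv[1],1.]));c=-R.T@t
    return c+d*(z-c[2])/d[2]
def proj(p,P):
    V=np.array(p['view']);K=np.array(p['intrinsics']);q=K@(V[:3,:3]@np.array(P,float)+V[:3,3]);return q[:2]/q[2]
E
python3 - <<'E'
from rig import capture
from h import *
p=capture('top');im=p['pixels'][:,:,::-1]
import pickle;pickle.dump(p,open('top.pkl','wb'))
c=cv2.resize(im[205:250,255:345],None,fx=8,fy=8,interpolation=cv2.INTER_CUBIC);cv2.imwrite('pics/c1.png',c)
c=cv2.resize(im[150:250,345:425],None,fx=6,fy=6,interpolation=cv2.INTER_CUBIC);cv2.imwrite('pics/c2.png',c)
print(proj(p,[482,23,6]),ray_plane(p,(280,228),24),ray_plane(p,(281,228),24))
print(np.linalg.inv(p['view'])[:3,3])
E
```

```text
[384.2195482 201.1333555] [407.89954767 286.04760517  24.        ] [407.95445686 283.64859473  24.        ]
[342.33638981 390.94780169 918.97147435]
```

View pics/c1.png

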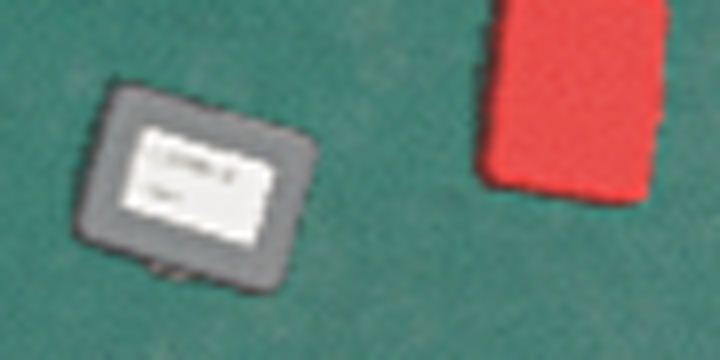

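View pics/c2.png

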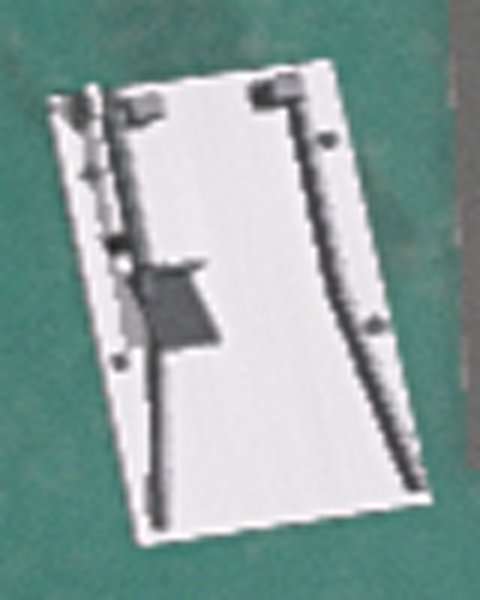

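```bash
python3 - <<'E'
from h import *
import pickle;p=pickle.load(open('top.pkl','rb'))
C=[((u-3.5)/8+255,(v-3.5)/8+205) for u,v in [(114,80),(320,140),(275,295),(78,242)]]
W=np.array([ray_plane(p,c,24) for c in C]);print(W.round(1),W.mean(0))
for i in range(4):
    d=W[(i+1)%4]-W[i];print(np.linalg.norm(d).round(1),np.degrees(np.arctan2(d[1],d[0])).round(1))
B=[((u-2.5)/6+345,(v-2.5)/6+150) for u,v in [(50,98),(330,60),(432,500),(140,545)]]
W=np.array([ray_plane(p,c,6) for c in B]);print(W.round(1),W.mean(0))
for i in range(4):
    d=W[(i+1)%4]-W[i];print(np.linalg.norm(d).round(1),np.degrees(np.arctan2(d[1],d[0])).round(1))
E
```

```text
[[439.4 313.2  24. ]
 [422.9 251.   24. ]
 [376.6 264.6  24. ]
 [390.9 323.4  24. ]] [407.46244149 288.05466515  24.        ]
64.3 -104.9
48.2 163.7
60.5 76.3
49.6 -11.9
[[570.2  99.1   6. ]
 [590.4 -22.1   6. ]
 [404.9 -54.    6. ]
 [383.9  68.2   6. ]] [487.36057061  22.78052427   6.        ]
122.9 -80.5
188.2 -170.3
123.9 99.7
188.8 9.4
```

```bash
cat >> h.py <<'E'
from scipy.spatial.transform import Rotation as Ro
def pose(s):
    q=s['ee_rot'];R=Ro.from_quat([q[1],q[2],q[3],q[0]]).as_matrix();return np.array(s['eef_pos']),R
def plan(s,P,jaw_deg):
    "shift in cm in tool axes, yaw in 5deg units, for TCP target P and jaw axis world angle (mod 180)"
    p,R=pose(s);d=R.T@(np.array(P)-p)/10
    a=np.degrees(np.arctan2(R[1,2],R[0,2]));t=(jaw_deg-a+90)%180-90
    print('pos',p.round(1),'toolx',R[:,0].round(3),'jaw',a.round(1),'shift',d.round(2),'yaw',round(-t/5,2))
E
python3 - <<'E'
from rig import ctrl
from h import *
s=ctrl.sense();print(s['joints'],s['force'],s['grip_width'],s['time_s'])
plan(s,[407,289,140],-14.2)
plan(s,[438,15,100],9.6)
E
```

```text
[ 1.05958024e+00  3.12865879e-01  1.49770640e+00  3.00890599e-05
  1.33103432e+00 -2.23402391e-01] [ 0.23230124 -1.16777222 -0.14192231] 0.9995081185066851 1.55
pos [149.  503.4 210.3] toolx [-0.  0. -1.] jaw 73.5 shift [  7.03 -30.82 -13.24] yaw 17.54
pos [149.  503.4 210.3] toolx [-0.  0. -1.] jaw 73.5 shift [ 11.03 -41.57 -38.63] yaw 12.78
```

Call:
send_rows --rows "1 7 -30.8 -13.2 17.5;1 7 -30.8 -13.2 17.5;1 7 -30.8 -13.2 17.5;1 7 -30.8 -13.2 17.5;1 7 -30.8 -13.2 17.5;1 7 -30.8 -13.2 17.5;1 7 -30.8 -13.2 17.5;1 7 -30.8 -13.2 17.5;1 7 -30.8 -13.2 17.5;1 7 -30.8 -13.2 17.5;1 7 -30.8 -13.2 17.5;1 7 -30.8 -13.2 17.5"

```text
time_s: 2.75
eef_pos: [406.9, 289.4, 140.3]
ee_rot: [0.702, 0.085, 0.702, -0.085]
force: [-0.7, 0.6, 0.1]
grip_width: 0.998
```

```bash
python3 - <<'E'
from rig import ctrl,capture,nets
from h import *
import pickle
s=ctrl.sense();plan(s,[407,289,100],-14.2);print(s['dq'],s['joints'][5])
p=capture('wrist');cv2.imwrite('pics/w1.png',p['pixels'][:,:,::-1])
p['s']=s;pickle.dump(p,open('w1.pkl','wb'))
print(p['intrinsics'],p['mount'])
for t in ['case_center','seat','bay']: print(t,[(np.round(q['location'],1).tolist(),round(q['confidence'],2)) for q in nets.spot_point(p,t)])
E
```

```text
pos [406.9 289.4 140.3] toolx [ 0.  0. -1.] jaw -13.8 shift [ 4.03 -0.04  0.02] yaw 0.07
[-0.0003084  -0.00021998  0.00157626 -0.00031897 -0.00026646 -0.02760288] 0.6246905250862026
[[297.31863964   0.         248.46999628]
 [  0.         297.31863964 193.94753669]
 [  0.           0.           1.        ]] [[ 6.24996750e-04 -3.24422734e-01  9.45911993e-01 -1.63292364e+02]
 [-6.28912047e-04 -9.45912118e-01 -3.24422361e-01  8.35635823e+01]
 [ 9.99999607e-01 -3.92132526e-04 -7.95225366e-04  5.52759321e-01]
 [ 0.00000000e+00  0.00000000e+00  0.00000000e+00  1.00000000e+00]]
case_center [([435.6, 172.0, 11.7], 0.86), ([406.5, 284.5, 14.2], 0.76), ([530.5, 25.4, 17.3], 0.68)]
seat [([528.7, 24.4, 18.4], 0.71)]
bay [([485.2, 22.4, 1.5], 0.81)]
```

View pics/w1.png

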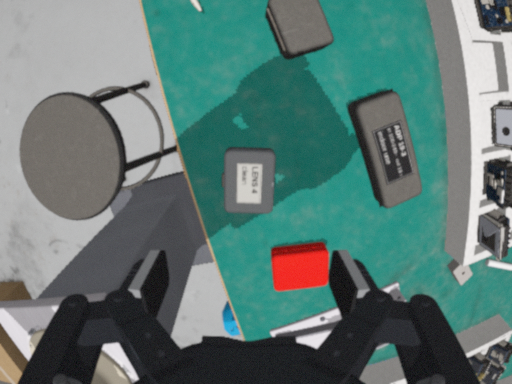

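The wrist view shows the case nearly square to the tool at about (250,181). I'll measure its corners.

```bash
cat >> h.py <<'E'
def wray(p,uv,z):
    K=p['intrinsics'];d=np.array([(uv[0]-K[0,2])/K[0,0],(uv[1]-K[1,2])/K[1,1]]);r=np.linalg.norm(d)
    v=np.r_[np.sin(r)*d/max(r,1e-9),np.cos(r)]
    M=np.array(p['mount']);P,R=pose(p['s']);c=R@M[:3,3]+P;d=R@M[:3,:3]@v
    return c+d*(z-c[2])/d[2]
E
python3 - <<'E'
from h import *
import pickle;p=pickle.load(open('w1.pkl','rb'))
im=p['pixels'][:,:,::-1];cv2.imwrite('pics/w1c.png',cv2.resize(im[135:225,210:290],None,fx=6,fy=6,interpolation=cv2.INTER_CUBIC))
E
```

```text
(no output)
```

View pics/w1c.png

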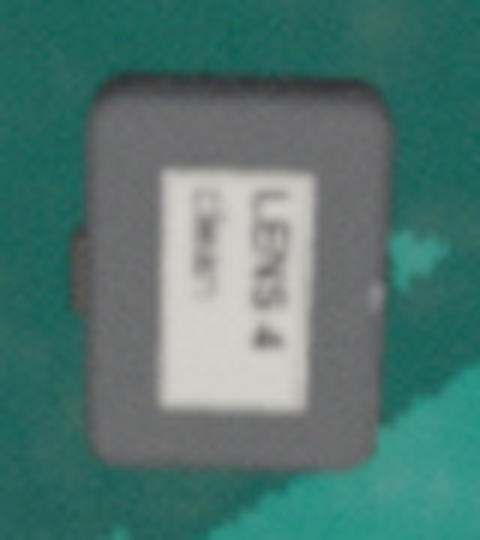

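```bash
python3 - <<'E'
from h import *
import pickle;p=pickle.load(open('w1.pkl','rb'))
for L in [[(90,85),(392,92),(375,468),(90,465)],[(162,170),(316,174),(306,410),(158,408)]]:
    W=np.array([wray(p,((u-2.5)/6+210,(v-2.5)/6+135),24) for u,v in L]);print(W.round(1),W.mean(0))
    for i in range(4):
        d=W[(i+1)%4]-W[i];print(np.linalg.norm(d).round(1),np.degrees(np.arctan2(d[1],d[0])).round(1))
plan(p['s'],[407,287,0],-15)
E
```

```text
[[393.1 327.1  24. ]
 [439.5 314.5  24. ]
 [422.8 252.1  24. ]
 [376.  264.3  24. ]] [407.83280363 289.49817585  24.        ]
48.1 -15.2
64.6 -104.9
48.4 165.5
65.1 74.8
[[400.7 310.8  24. ]
 [424.6 304.3  24. ]
 [413.8 265.2  24. ]
 [389.8 271.5  24. ]] [407.24285313 287.95629507  24.        ]
24.8 -15.4
40.5 -105.4
24.8 165.3
40.8 74.5
pos [406.9 289.4 140.3] toolx [ 0.  0. -1.] jaw -13.8 shift [14.03 -0.24  0.07] yaw 0.23
```

Call:
send_rows --rows "1 5 0 0.1 0.25;1 9 0 0.1 0.25;1 12 0 0.1 0.25;1 13.9 0 0.1 0.25;1 13.9 0 0.1 0.25;0 13.9 0 0.1 0.25;0 13.9 0 0.1 0.25;0 13.9 0 0.1 0.25;0 13.9 0 0.1 0.25;0 13.9 0 0.1 0.25;0 13.9 0 0.1 0.25;0 13.9 0 0.1 0.25" --grip_force 40

```text
time_s: 4.15
eef_pos: [409.2, 290.0, 3.4]
ee_rot: [0.702, 0.095, 0.7, -0.093]
force: [-2.6, 1.3, 14.6]
grip_width: 0.003
```

The fingers shut fully, so I'll look.

```bash
python3 - <<'E'
from rig import ctrl,capture,nets
from h import *
import pickle
s=ctrl.sense();plan(s,[407,289,100],-14.2);print(s['force'],s['grip_width'])
p=capture('wrist');cv2.imwrite('pics/w2.png',p['pixels'][:,:,::-1])
q=capture('scene');cv2.imwrite('pics/s2.png',cv2.resize(q['pixels'][170:290,170:330,::-1],None,fx=4,fy=4))
E
```

```text
pos [409.2 290.    3.4] toolx [ 0.004  0.002 -1.   ] jaw -15.2 shift [-9.66 -0.12 -0.15] yaw -0.21
[-2.55253214  1.29380543 14.59502472] 0.0032163729548615127
```

View pics/w2.png

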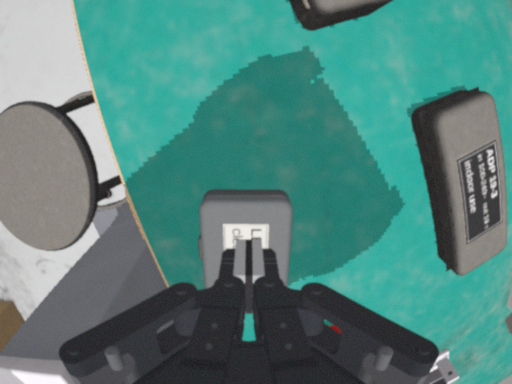

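View pics/s2.png

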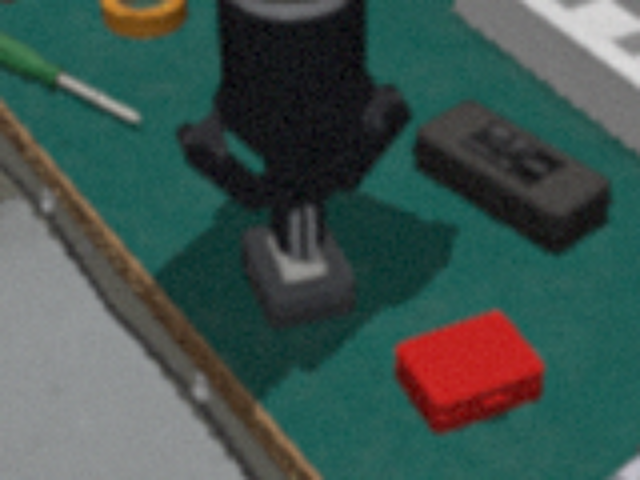

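```bash
cat >> h.py <<'E'
def wproj(p,P):
    M=np.linalg.inv(np.array(p['mount']));T,R=pose(p['s']);q=M[:3,:3]@(R.T@(np.array(P)-T))+M[:3,3]
    th=np.arctan2(np.hypot(q[0],q[1]),q[2]);K=p['intrinsics'];n=np.hypot(q[0],q[1])
    return np.array([K[0,2]+K[0,0]*th*q[0]/n,K[1,2]+K[1,1]*th*q[1]/n])
E
python3 - <<'E'
from rig import ctrl,capture,nets
from h import *
p=capture('wrist');p['s']=ctrl.sense();t,R=pose(p['s'])
print('tip',wproj(p,t),wproj(p,t-19*R[:,0]))
q=capture('scene');print('scene tip',(proj(q,t)-[170,170])*4,(proj(q,t-19*R[:,0])-[170,170])*4,np.linalg.inv(q['view'])[:3,3])
for z in(0,12,24): print(z,(proj(q,[407.8,289.3,z])-[170,170])*4, wproj(p,[407.8,289.3,z]))
for d in (p,q): print([(np.round(a['location'],1).tolist(),round(a['confidence'],2)) for a in nets.spot_point(d,'case_center')])
im=q['pixels'][:,:,::-1];cv2.imwrite('pics/s3.png',cv2.resize(im[205:260,220:280],None,fx=10,fy=10,interpolation=cv2.INTER_CUBIC))
cv2.imwrite('pics/w3.png',cv2.resize(p['pixels'][170:330,160:340,::-1],None,fx=4,fy=4,interpolation=cv2.INTER_CUBIC))
E
```

```text
tip [247.82714386 236.35923889] [247.74089994 251.80152249]
scene tip [300.22506772 277.80461987] [299.53434472 252.11833489] [  44.26446427 -308.39793061  624.9935946 ]
0 [298.89897586 283.89662021] [246.0000213  235.29493281]
12 [298.5016149  267.75417473] [245.89799785 244.40365262]
24 [298.09831641 251.37052257] [245.78451216 254.67067437]
[([404.7, 283.8, 13.5], 0.78)]
[([414.8, 690.6, 9.4], 0.87), ([440.1, 173.9, 14.4], 0.76), ([405.7, 289.8, 9.8], 0.65)]
```

View pics/s3.png

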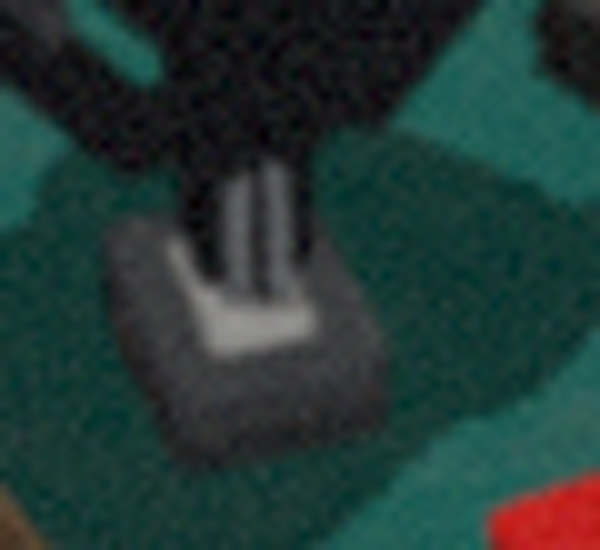

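View pics/w3.png

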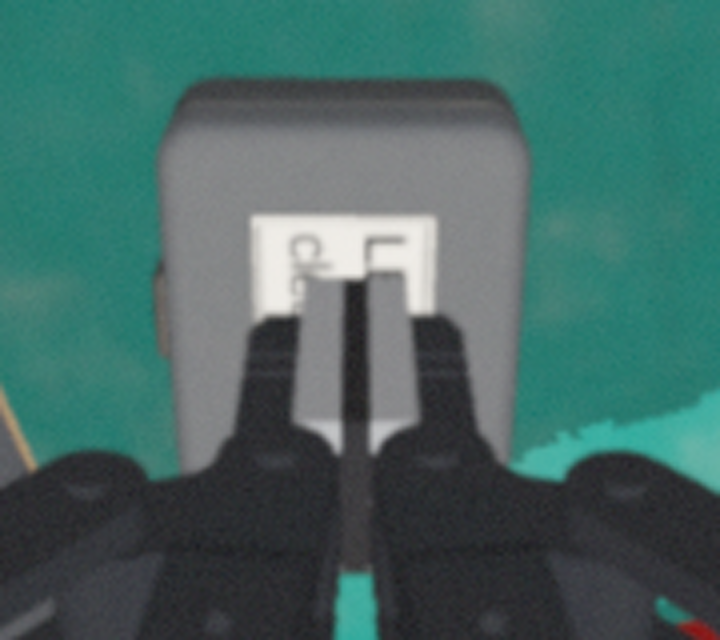

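```bash
python3 - <<'E'
from rig import ctrl,capture,nets
from h import *
p=capture('wrist');s=p['s']=ctrl.sense();t,R=pose(s)
f=lambda u,v,z: wray(p,((u-1.5)/4+160,(v-1.5)/4+170),z)
for z in (4,14,24):
    print(z,np.linalg.norm(f(163,150,z)-f(527,150,z)),np.linalg.norm(f(250,215,z)-f(437,215,z)), 'tipw',np.linalg.norm(f(300,280,z)-f(405,275,z)))
print(s['joints'],s['tau'],s['wrist_torque'],s['force'],t)
E
```

```text
4 53.94824818902975 28.16070525673933 tipw 16.185310619551533
14 50.63755585785721 26.432541061171356 tipw 15.192051606616738
24 47.32686352668464 24.704376865603326 tipw 14.198792593682011
[3.82322585e-01 5.32202341e-01 1.78966492e+00 4.28504971e-04
 8.15522706e-01 6.47888584e-01] [-9.38570872e-01 -3.64822912e+01 -1.54568553e+01 -2.64275987e-01
 -5.40289041e-01 -4.53572393e-04] [ 0.08925064  0.4626339  -0.00155483] [-3.1584058   0.68473807 13.63731463] [409.17392617 289.97536152   3.4287984 ]
```

```bash
python3 - <<'E'
from h import *
import pickle;p=pickle.load(open('w1.pkl','rb'))
t,R=pose(p['s'])
for x in (0,-13,-33): print(x,[wproj(p,t+R@np.array([x,y,z])).round() for y,z in [(11,-42),(11,42),(-11,42),(0,0),(11,0)]])
E
python3 - <<'E'
import cv2
im=cv2.imread('pics/w1.png');cv2.imwrite('pics/w1d.png',cv2.resize(im[230:384,100:420],None,fx=2.4,fy=2.4,interpolation=cv2.INTER_CUBIC))
E
```

```text
0 [array([179., 220.]), array([317., 220.]), array([313., 251.]), array([248., 236.]), array([248., 220.])]
-13 [array([174., 229.]), array([321., 229.]), array([318., 261.]), array([248., 247.]), array([248., 229.])]
-33 [array([166., 245.]), array([330., 245.]), array([325., 280.]), array([248., 265.]), array([248., 247.])]
```

View pics/w1d.png

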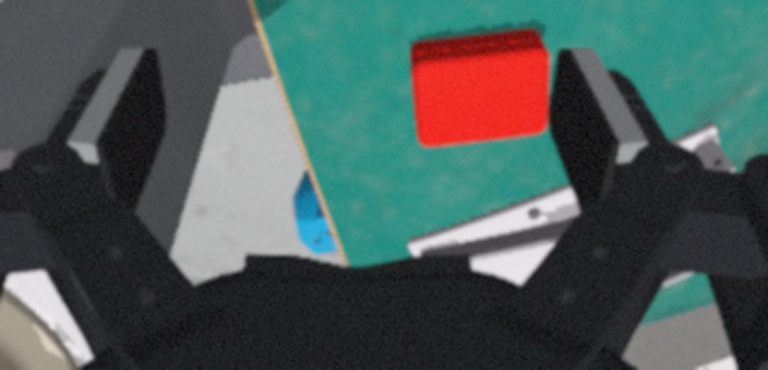

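```bash
python3 - <<'E'
from h import *
import pickle;p=pickle.load(open('w1.pkl','rb'))
t,R=pose(p['s'])
for x in (-60,-73,-83,-93,-103): print(x,[wproj(p,t+R@np.array([x,y,0])).round() for y in (11,38,42.5)])
E
```

```text
-60 [array([247., 278.]), array([247., 219.]), array([247., 208.])]
-73 [array([247., 297.]), array([247., 235.]), array([247., 223.])]
-83 [array([247., 314.]), array([247., 249.]), array([247., 236.])]
-93 [array([247., 334.]), array([247., 267.]), array([247., 253.])]
-103 [array([247., 357.]), array([247., 288.]), array([246., 273.])]
```

Call:
send_rows --rows "0 -3 0 0 0;0 -6 0 0 0;1 -7 0 0 0;1 -7 0 0 0;1 -7 0 0 0;1 -7 0 0 0;1 -7 0 0 0;1 -7 0 0 0"

```text
time_s: 5.3
eef_pos: [407.6, 289.1, 70.7]
ee_rot: [0.701, 0.094, 0.701, -0.094]
force: [-0.0, 0.8, 0.4]
grip_width: 0.993
```

```bash
python3 - <<'E'
from rig import ctrl,capture,nets
from h import *
import pickle
s=ctrl.sense();plan(s,[407,289,100],-15);print(s['force'],s['grip_width'],s['time_s'])
p=capture('wrist');cv2.imwrite('pics/w4.png',p['pixels'][:,:,::-1])
p['s']=s;pickle.dump(p,open('w4.pkl','wb'))
im=p['pixels'][:,:,::-1];cv2.imwrite('pics/w4c.png',cv2.resize(im[130:290,140:350],None,fx=3.6,fy=3.6,interpolation=cv2.INTER_CUBIC))
E
```

```text
pos [407.6 289.1  70.7] toolx [-0.001 -0.    -1.   ] jaw -15.2 shift [-2.93 -0.02 -0.06] yaw -0.05
[-0.01921148  0.788907    0.39174576] 0.992867946873565 5.3
```

View pics/w4c.png

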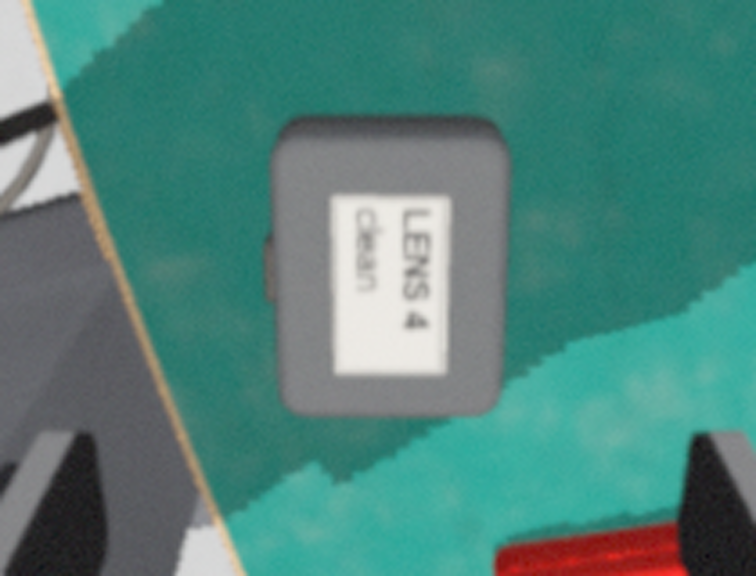

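```bash
python3 - <<'E'
from h import *
import pickle;p=pickle.load(open('w4.pkl','rb'))
for L in [[(273,123),(510,124),(500,416),(282,412)],[(331,195),(451,196),(447,375),(334,374)]]:
    W=np.array([wray(p,((u-1.3)/3.6+140,(v-1.3)/3.6+130),24) for u,v in L]);print(W.mean(0))
    for i in range(4):
        d=W[(i+1)%4]-W[i];print(np.linalg.norm(d).round(1),np.degrees(np.arctan2(d[1],d[0])).round(1))
E
```

```text
[408.20613714 290.46134738  24.        ]
47.8 -15.5
66.6 -105.0
48.7 163.6
65.8 74.3
[407.40919908 287.96732767  24.        ]
24.6 -15.7
40.9 -105.4
24.7 164.2
40.9 74.5
```

Call:
send_rows --rows "1 4 0 0 0;1 7 0 0 0;1 8.9 0 0 0;1 8.9 0 0 0;1 8.9 0 0 0;0 8.9 0 0 0;0 8.9 0 0 0;0 8.9 0 0 0;0 8.9 0 0 0;0 8.9 0 0 0;0 8.9 0 0 0" --grip_force 40

```text
time_s: 6.45
eef_pos: [408.4, 289.4, -16.7]
ee_rot: [0.701, 0.094, 0.7, -0.093]
force: [-0.8, 0.3, 5.8]
grip_width: 0.569
```

```bash
python3 - <<'E'
from rig import ctrl
from h import *
s=ctrl.sense();plan(s,[430,13,50],9.6)
E
```

```text
pos [408.4 289.4 -16.7] toolx [ 0.002  0.001 -1.   ] jaw -15.2 shift [ -6.68 -26.1    9.35] yaw -4.97
```

Call:
send_rows --rows "0 -4 0 0 0;0 -6.8 0 0 0;0 -6.8 -5 1.8 -1;0 -6.8 -10 3.6 -2.5;0 -6.8 -15 5.4 -4;0 -6.8 -20 7.2 -5;0 -6.8 -24 8.6 -5;0 -6.8 -26.1 9.3 -5;0 -6.8 -26.1 9.3 -5;0 -6.8 -26.1 9.3 -5;0 -6.8 -26.1 9.3 -5"

```text
time_s: 7.55
eef_pos: [428.9, 13.8, 50.4]
ee_rot: [0.705, -0.06, 0.704, 0.061]
force: [0.3, 0.0, -0.8]
grip_width: 0.575
```

```bash
python3 - <<'E'
from rig import ctrl,capture,nets
from h import *
import pickle
s=ctrl.sense();plan(s,[430,13,50],9.6);print(s['force'],s['grip_width'],s['time_s'])
p=capture('wrist');cv2.imwrite('pics/w5.png',p['pixels'][:,:,::-1])
p['s']=s;pickle.dump(p,open('w5.pkl','wb'))
for t in ['case_center','seat','bay','catch_lip']: print(t,[(np.round(q['location'],1).tolist(),round(q['confidence'],2)) for q in nets.spot_point(p,t)])
q=capture('top');cv2.imwrite('pics/t5.png',cv2.resize(q['pixels'][150:250,345:425,::-1],None,fx=6,fy=6,interpolation=cv2.INTER_CUBIC))
q=capture('scene');cv2.imwrite('pics/s5.png',cv2.resize(q['pixels'][220:360,280:440,::-1],None,fx=4,fy=4,interpolation=cv2.INTER_CUBIC))
E
```

```text
pos [428.9  13.8  50.4] toolx [ 0.  0. -1.] jaw 9.8 shift [ 0.04 -0.1   0.1 ] yaw 0.04
[ 0.32279063  0.04089126 -0.76700358] 0.575346100797674 7.55
case_center [([430.1, 8.1, 81.6], 0.83)]
seat [([530.6, 24.8, 17.1], 0.79)]
bay [([483.7, 23.5, -1.4], 0.58)]
catch_lip [([490.5, 62.5, 16.3], 0.98), ([428.3, 8.2, 80.4], 0.72)]
```

View pics/w5.png

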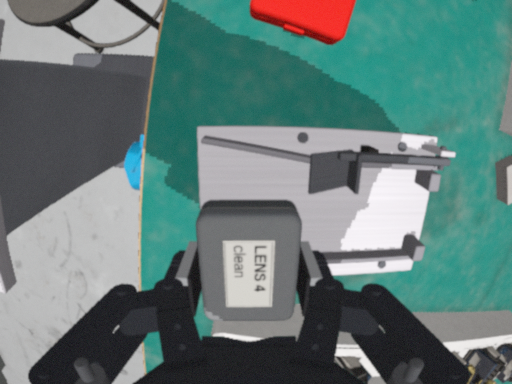

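View pics/s5.png

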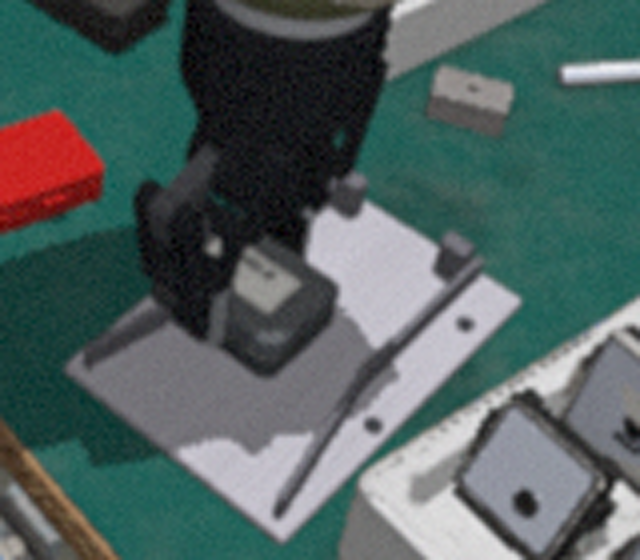

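```bash
python3 - <<'E'
import cv2
im=cv2.imread('pics/w5.png')
cv2.imwrite('pics/w5a.png',cv2.resize(im[115:285,190:460],None,fx=2.9,fy=2.9,interpolation=cv2.INTER_CUBIC))
cv2.imwrite('pics/w5b.png',cv2.resize(im[190:330,180:320],None,fx=4,fy=4,interpolation=cv2.INTER_CUBIC))
E
```

```text
(no output)
```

View pics/w5a.png

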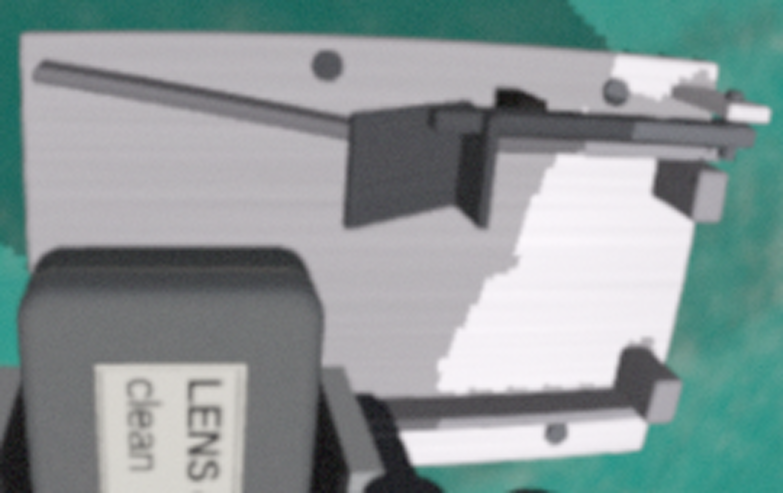

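View pics/w5b.png

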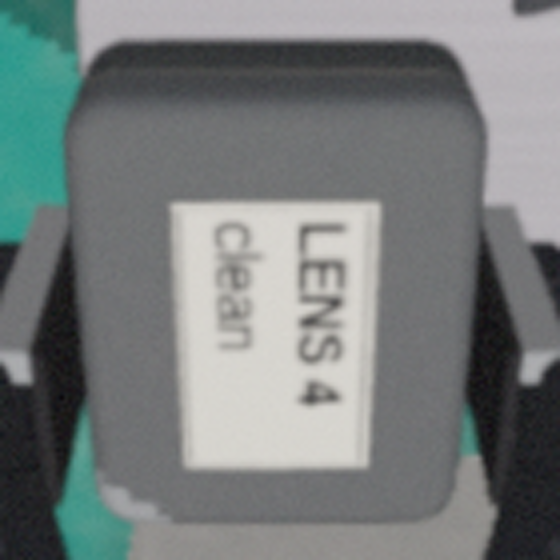

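```bash
python3 - <<'E'
from h import *
import pickle;p=pickle.load(open('w5.pkl','rb'))
t,R=pose(p['s'])
ang=lambda d:np.degrees(np.arctan2(d[1],d[0])).round(1)
for L in [[(68,95),(485,95),(455,521),(92,515)],[(170,202),(382,203),(369,468),(184,469)]]:
    W=np.array([wray(p,((u-1.5)/4+180,(v-1.5)/4+190),91) for u,v in L]);print(W.mean(0), 'in tool',R.T@(W.mean(0)-t))
    for i in range(4):
        d=W[(i+1)%4]-W[i];print(np.linalg.norm(d).round(1),ang(d))
g=lambda u,v,z:wray(p,((u-1)/2.9+190,(v-1)/2.9+115),z)
TL,TR,BR=g(22,32,6),g(717,63,6),g(642,452,6)
print(TL,TR,BR,np.linalg.norm(TR-TL),ang(TR-TL),np.linalg.norm(TR-BR),ang(TR-BR),'centre',(TL+BR)/2)
a,b=g(345,228,38),g(487,228,17);print('tongue outer inner edge',a,b)
a,b=g(725,168,24),g(650,420,24)
E
```

```text
[429.2446663   13.84942582  91.        ] in tool [-4.05776549e+01  1.15409994e-02  4.01658468e-01]
47.1 9.8
64.5 -79.1
50.3 -171.5
63.5 98.0
[429.71936286  12.02383358  91.        ] in tool [-40.57794024  -1.86825788   0.55811913]
24.7 9.5
40.5 -80.2
24.6 -169.8
40.8 99.9
[383.03424346  69.66308275   6.        ] [568.44721902 100.01921398   6.        ] [590.20090707 -22.99386259   6.        ] 187.88152173676744 9.3 124.92173530017355 100.0 centre [486.61757526  23.33461008   6.        ]
tongue outer inner edge [462.72961795  43.55248296  38.        ] [505.07702024  43.64599045  17.        ]
```

Call:
send_rows --rows "0 3 0 0 0;0 5 0 0 0;0 5.6 0 0 0;0 6 0 0 0;0 6 0 0 0;0 6 0 0 0"

```text
time_s: 8.5
eef_pos: [429.5, 12.8, -9.0]
ee_rot: [0.705, -0.06, 0.704, 0.06]
force: [0.2, 1.0, -1.0]
grip_width: 0.578
```

```bash
python3 - <<'E'
from rig import ctrl,capture,nets
from h import *
s=ctrl.sense();plan(s,[530.4,30,-11],9.6);print(s['force'],s['grip_width'],s['time_s'])
p=capture('wrist');cv2.imwrite('pics/w6.png',p['pixels'][:,:,::-1])
q=capture('scene');cv2.imwrite('pics/s6.png',cv2.resize(q['pixels'][220:360,280:440,::-1],None,fx=4,fy=4,interpolation=cv2.INTER_CUBIC))
E
```

```text
pos [429.5  12.8  -9. ] toolx [ 0.001 -0.    -1.   ] jaw 9.8 shift [ 0.21 -0.02 10.23] yaw 0.03
[ 0.18794561  1.02889361 -0.97895105] 0.5779673181046291 8.5
```

View pics/w6.png

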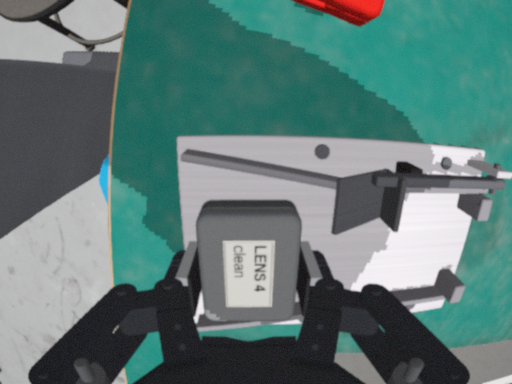

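View pics/s6.png

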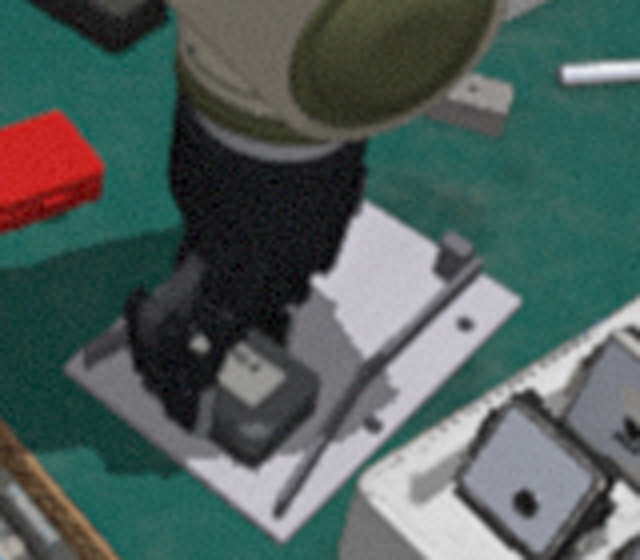

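```bash
python3 - <<'E'
import cv2
im=cv2.imread('pics/w6.png')
cv2.imwrite('pics/w6a.png',cv2.resize(im[130:330,300:512],None,fx=3.5,fy=3.5,interpolation=cv2.INTER_CUBIC)[:600])
E
```

```text
(no output)
```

View pics/w6a.png

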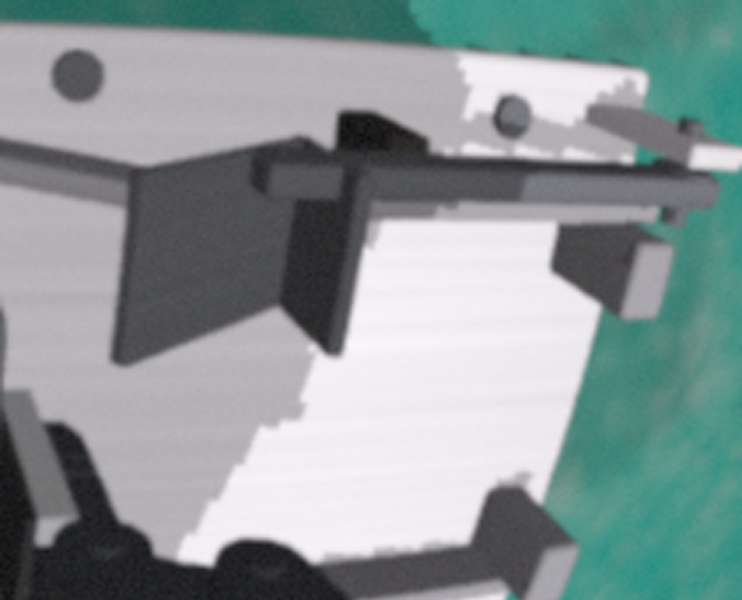

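```bash
python3 - <<'E'
from rig import ctrl
from h import *
import pickle
p=pickle.load(open('w5.pkl','rb'));p['s']=ctrl.sense()
g=lambda u,v,z:wray(p,((u-1.2)/3.5+300,(v-1.2)/3.5+130),z)
y=np.radians(9.6);R=np.array([[np.cos(y),np.sin(y)],[-np.sin(y),np.cos(y)]])
for n,a in dict(L6=(552,268,6),L24=(622,318,24),R6=(487,491,6),catch38=(115,362,38),lip=(282,303,17),plateTR=(647,72,6)).items():
    w=g(*a);print(n,w.round(1),'seat frame',(R@(w[:2]-[530.4,30])).round(1))
W=np.array([wray(p,c,32) for c in [(223,241),(272,240),(271,306),(227,307)]]);print('label',W.mean(0),(R@(W.mean(0)[:2]-[530.4,30])).round(1))
E
```

```text
L6 [558.9  59.5   6. ] seat frame [33.  24.3]
L24 [563.5  57.7  24. ] seat frame [37.3 21.8]
R6 [565.9  11.9   6. ] seat frame [ 32.  -23.8]
catch38 [462.7  43.9  38. ] seat frame [-64.4  25. ]
lip [495.8  48.2  17. ] seat frame [-31.1  23.7]
plateTR [568.3  99.6   6. ] seat frame [49.  62.4]
label [429.99190109  11.40798121  32.        ] [-102.1   -1.6]
```

Call:
send_rows --rows "0 0.15 0.05 0 0;0 0.15 0.05 1 0;0 0.15 0.05 2 0;0 0.15 0.05 2.6 0;0 0.15 0.05 3.2 0;0 0.15 0.05 3.8 0;0 0.15 0.05 4.4 0;0 0.15 0.05 5 0;0 0.15 0.05 5.5 0;0 0.15 0.05 6 0;0 0.15 0.05 6 0"

```text
time_s: 9.7
eef_pos: [488.7, 23.6, -10.7]
ee_rot: [0.705, -0.06, 0.704, 0.06]
force: [-0.6, 0.5, 4.8]
grip_width: 0.579
```

```bash
python3 - <<'E'
from rig import ctrl,capture,nets
from h import *
s=ctrl.sense();plan(s,[530.4,30,-11],9.6);print(s['force'],s['grip_width'],s['time_s'])
p=capture('wrist');cv2.imwrite('pics/w7.png',p['pixels'][:,:,::-1])
q=capture('scene');cv2.imwrite('pics/s7.png',cv2.resize(q['pixels'][220:360,280:440,::-1],None,fx=4,fy=4,interpolation=cv2.INTER_CUBIC))
E
```

```text
pos [488.7  23.6 -10.7] toolx [ 0.001 -0.    -1.   ] jaw 9.8 shift [ 0.03 -0.08  4.22] yaw 0.03
[-0.63115567  0.52968283  4.82433463] 0.5789462196788389 9.7
```

View pics/w7.png

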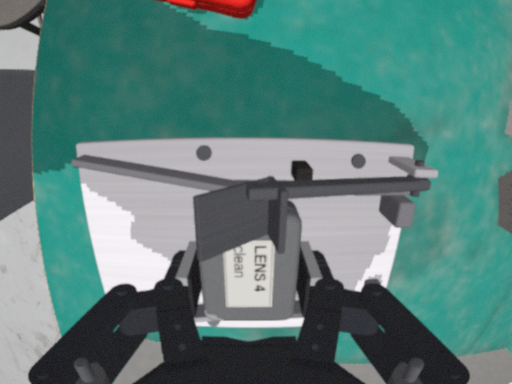

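Call:
send_rows --rows "0 0 -0.05 0.6 0;0 0 -0.05 1.2 0;0 0 -0.05 1.8 0;0 0 -0.05 2.4 0;0 0 -0.05 3 0;0 0 -0.05 3.6 0;0 0 -0.05 4 0;0 0 -0.05 4.3 0;0 0 -0.05 4.3 0;0 0 -0.05 4.3 0"

```text
time_s: 10.8
eef_pos: [530.8, 30.4, -10.7]
ee_rot: [0.705, -0.06, 0.704, 0.06]
force: [-1.7, 1.1, 7.2]
grip_width: 0.574
```

```bash
python3 - <<'E'
from rig import ctrl,capture,nets
from h import *
import pickle
s=ctrl.sense();plan(s,[530.4,30,-11],9.6);print(s['force'],s['grip_width'],s['time_s'])
p=capture('wrist');p['s']=s;cv2.imwrite('pics/w8.png',p['pixels'][:,:,::-1]);pickle.dump(p,open('w8.pkl','wb'))
q=capture('top');cv2.imwrite('pics/t8.png',cv2.resize(q['pixels'][150:250,345:425,::-1],None,fx=6,fy=6,interpolation=cv2.INTER_CUBIC))
q=capture('scene');cv2.imwrite('pics/s8.png',cv2.resize(q['pixels'][220:360,280:440,::-1],None,fx=4,fy=4,interpolation=cv2.INTER_CUBIC))
E
```

```text
pos [530.8  30.4 -10.7] toolx [ 0.001 -0.    -1.   ] jaw 9.8 shift [ 0.03 -0.03 -0.04] yaw 0.03
[-1.73880623  1.05014703  7.21313145] 0.5739357803817551 10.8
```

View pics/w8.png

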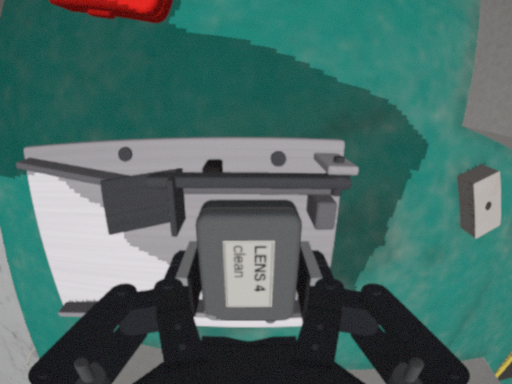

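View pics/s8.png

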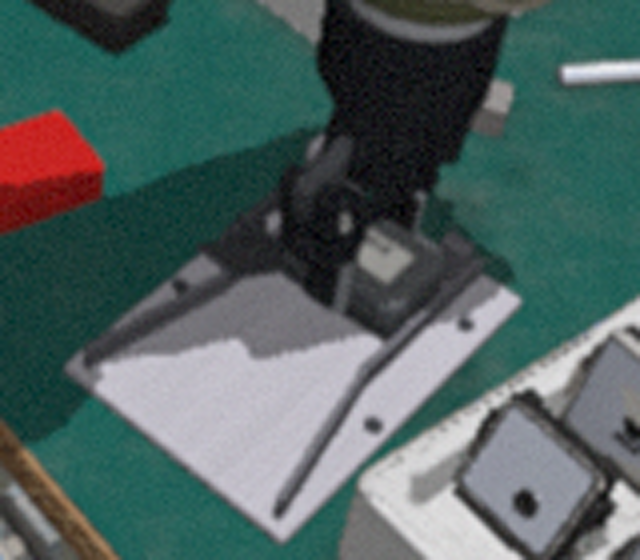

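Call:
send_rows --rows "0.65 0 0 0 0;0.7 0 0 0 0;0.75 0 0 0 0;0.8 0 0 0 0;0.8 0 0 0 0;0.8 0 0 0 0;0.8 -1 0 0 0;0.8 -3 0 0 0;0.8 -6 0 0 0;0.8 -10 0 0 0;0.8 -14 0 0 0;0.8 -14 0 0 0"

```text
time_s: 12.15
eef_pos: [533.0, 30.1, 134.7]
ee_rot: [0.708, -0.061, 0.701, 0.059]
force: [0.1, -0.1, -0.7]
grip_width: 0.799
```

```bash
python3 - <<'E'
from rig import ctrl,capture,nets
from h import *
import pickle
s=ctrl.sense();print(s['eef_pos'],s['force'],s['grip_width'],s['time_s'])
p=capture('wrist');p['s']=s;cv2.imwrite('pics/w9.png',p['pixels'][:,:,::-1]);pickle.dump(p,open('w9.pkl','wb'))
print(nets.spot_point(p,'case_center'),nets.spot_point(p,'catch_lip'))
q=capture('scene');cv2.imwrite('pics/s9.png',cv2.resize(q['pixels'][220:360,280:440,::-1],None,fx=4,fy=4,interpolation=cv2.INTER_CUBIC))
cv2.imwrite('pics/w9a.png',cv2.resize(p['pixels'][130:280,100:360,::-1],None,fx=3,fy=3,interpolation=cv2.INTER_CUBIC))
E
```

```text
[533.03810231  30.09378854 134.66226896] [ 0.12825559 -0.06830858 -0.66819822] 0.7986906099085886 12.15
[{'location': [435.9, 172.6, 11.0], 'confidence': 0.66}, {'location': [533.1, 25.8, 17.8], 'confidence': 0.65}] [{'location': [489.2, 61.3, 17.1], 'confidence': 0.95}]
```

View pics/w9a.png

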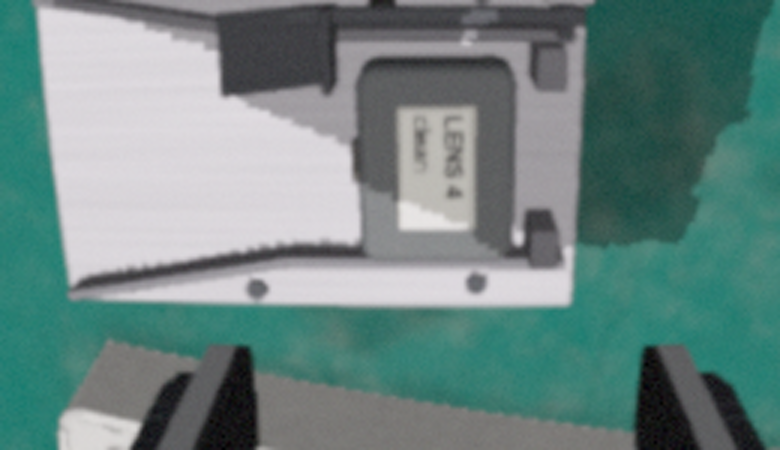

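View pics/s9.png

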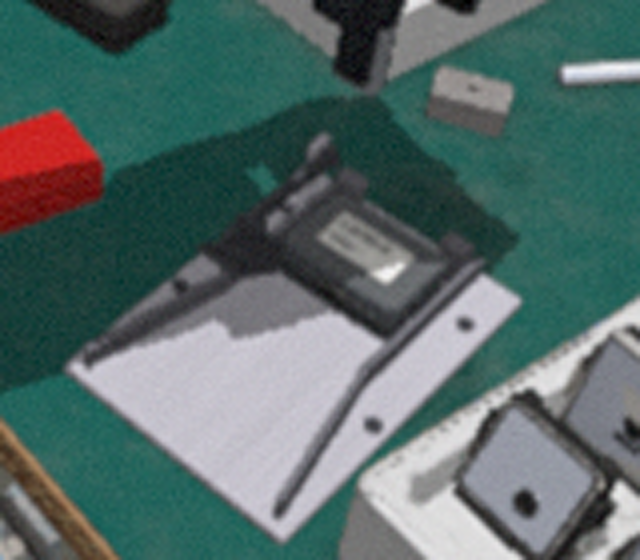

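```bash
python3 - <<'E'
from rig import ctrl,workorder
from h import *
import pickle
p=pickle.load(open('w9.pkl','rb'))
y=np.radians(9.6);R=np.array([[np.cos(y),np.sin(y)],[-np.sin(y),np.cos(y)]])
for L in ([(397,106),(478,107),(473,231),(398,229)],[(358,65),(515,65),(513,258),(360,257)]):
    W=np.array([wray(p,((u-1)/3+100,(v-1)/3+130),30) for u,v in L])
    d=W[1]-W[2];print((R@(W.mean(0)[:2]-[530.4,30])).round(1),np.degrees(np.arctan2(d[1],d[0]))-90)
w=wray(p,(335/3+100,92/3+130),17);print('catch inner',(R@(w[:2]-[530.4,30])).round(1))
print(ctrl.sense()['dq'])
print(workorder.finish_job())
E
```

```text
[ 0.8 -1.4] 8.118537040318415
[0.8 0.3] 10.504063148438192
catch inner [-31.7  20.5]
[-0.00058042  0.01207947  0.00309451  0.00312832 -0.00054153 -0.00013843]
the job is handed in; nothing more can be done
None
```

The lens case is seated in the holding bay and the job is handed in, at about 12.4 s on the robot's clock against the 42 s limit. I gripped the grey case across its 50 mm and set it in the mouth of the bay. I then slid it along the lane under the catch, let go and lifted clear.

**Last checks:**
- **Position:** the case is about 1 mm past the seat along the lane and within 1.5 mm across it. It looks flat, and it is within about 2° of the lane axis.
- **Catch:** in the pictures it rode up on the case during the slide and has dropped behind it. The network puts the lip at 17 mm above the bench, its rest height. I could not read the catch angle directly.
- **Release:** the gripper is well clear, with about 0.7 N on the wrist. I saw no sign that the fingers touched the catch: they were planned to pass about 12 mm clear of it. I did not measure contact force on it.
- **Bystanders:** no move went near the plug adapter or the power brick, but I did not measure them again at the end.

**What disagreed:** the real fingertips sit about 21 mm behind the stated TCP. Because of this, the first grasp closed on top of the case and pressed it with about 15 N. I lifted off, checked that the case had not moved, and gripped again about 19 mm lower.

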